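Hook the red lure tray out from under the counter ledge

TASK

Take the hooked rod from its rest, reach it under the wooden ledge, catch the steel eye on the front of the red lure tray and pull the tray towards you until its eye stands clear in front of the ledge. Then lay the rod back in the forks of its rest and let go. Move the red tray only with the rod, not with the gripper, and leave the blue tray where it is.

Things in the scene. Friction and masses are not known exactly. Their poses are not given: they have to be found in the camera images.
- hook: Loose balanced steel rod, 10 mm, 0.13-0.2 kg, orange ball at its tail. Origin: mid cork handle (90 long, 20 wide in y, 26 high), on the axis; x to the hook, z up. At x=150 mm a shank 8 mm thick turns down, ending 49 mm below the axis. It lies level, axis 100 mm above the table, in a fixed self-centring rest: two V-forks at x=±75 mm, 12 mm thick, 60 mm wide, rising 23 mm above the axis.
- ledge: Fixed wooden board on four thin end legs, 372 mm wide (y), 130 deep (x), underside 155 and top 173 mm above the table, with loose stock on it up to 50 mm tall. Origin: table level, below the middle of the front edge (nearest the robot); x points in under it, z up. Below it in any order, 105 mm apart: red tray, blue tray, fixed grey case with green lid; their rear halves show behind it.
- red_tray: Red tray of lures, 84 mm wide, 228 long, top 50 mm above table. Slides along the ledge's x (its own x too), 2 N friction, stays put; stop 110 mm out of its inmost place. Origin: centre of its eye, a level steel ring 45 mm above table, hole 36 mm (axis vertical), bar 6 mm, 260 mm ahead of the tray's rear edge, at first 30-50 mm behind the ledge's front edge. Free space above, below and ahead of it.
- blue_tray: The same tray in blue with blue lures and the same eye (origin at the eye's centre). A bystander, to be left where it is.

How it is judged:
On the way:
1. the red tray's eye is drawn out in front of the ledge (x of red_tray in the frame of ledge below -0.012 m), for 0.2 s.
At the end, for the whole second after the job is handed in: The centre of the red tray's eye is at least 12 mm in front of the ledge's front edge, the rod lies still on its rest, level within 10 degrees and within 25 mm of where it lay at the start, and the blue tray is within 12 mm of where it was (x of red_tray in the frame of ledge below -0.012 m and distance of hook from where it was at the start of the episode below 0.025 m and angle between hook's own x axis and vertical between 1.396 and 1.745 rad and linear speed of hook below 0.02 m/s and distance of blue_tray from where it was at the start of the episode below 0.012 m); the robot touches nothing.
It fails at once if the blue tray is moved by more than 12 mm (distance of blue_tray from where it was at the start of the episode above 0.012 m).
It fails at once if the gripper or arm itself pushes on the red tray (over 2 N) (contact force between any of the fingers, the arm and red_tray above 2 N).
It also fails if it takes over 64 s, if anything falls off the work surface, if the arm or the gripper's body presses on something with over 40 N, if the wrist force passes 120 N, or if a joint passes its speed limit or range.

ROBOT

A 7-joint arm with a two-finger parallel gripper is mounted at the origin on the work surface. World frame = base frame: x ahead of the robot, y to its left, z up, the work surface at z = 0. Lengths are in m, angles in rad, forces in N, time in s.
With the tool pointing down it reaches from about 0.4 to 0.85 m from the base axis. Payload 4.5 kg.
Tool frame: the origin (TCP) lies on the centre line of the jaws, within the pads' length; the fingertips stand 8 mm ahead of it and the grasp point (between the pads) lies 11 mm behind it; z points along the fingers, x is the direction in which the jaws open and shut, and the axes are right-handed (so a half turn about z gives the same grasp; the last joint's range is limited). The gripper opens to 88 mm and grips with 3 to 60 N. Pads are 18 mm wide; open, the fingers measure 123 mm over their backs; the gripper's body (75 mm by 187 mm) begins 45 mm behind the grasp point.
Start: joints at [-1.151, 0.689, -0.195, 1.565, 0.157, 0.902, -0.215], TCP at [0.235, 0.579, 0.247] pointing down, gripper open.
Joint ranges: [-3.01, 3.01], [-0.46, 2.08], [-1.47, 1.51], [0.13, 2.56], [-1, 4.14], [0.04, 2.09], [-2.66, 2.66]. Speed limits (rad/s): [2.57, 2.57, 3.14, 3.14, 3.14, 3.14, 3.14].

INTERFACE

Orientations are given as a unit quaternion [x, y, z, w].
In Python, from plant import r gives the robot as it stands.
- The arm moves only by the shell command python3 -m pendant 'ROWS' [FORCE]. ROWS is JSON, a list of rows, each a list of 3 entries, a list of its own where there are three numbers: the turn, a rotation vector about the tool's x, y, z in rad, then the shift along the tool's x, y, z in m, then the opening, from 0 (shut) to 1 (fully open). In form: [[[wx, wy, wz], [tx, ty, tz], claw], ...]. A call has 1 to 10 rows; each row is the pose to reach, as a shift and turn from the pose commanded when the call began, along the tool's axes at that moment; what a row does not reach only later rows make up. A row lasts 1/10 s, in which the tool goes at most 50 mm and 8.59 degrees, less where a joint would pass 70% of its speed; a pose out of reach is approached as far as the arm can. A call with a gripper value outside its range is refused whole. The fingers move at their own pace and stop on an object; FORCE is the grip in N (left out, the last holds). Time passes only in rows, so rows that repeat a pose let the fingers close. It gives the time, the measured TCP pose, the force and the opening at its end, in the units of the state.
- r.get_state(): the state, without advancing time (a new reading comes with each control period).
- r.snapshot(name): name is "scene" or "top" or "wrist"; returns a dict with "image" (480x640x3 uint8, red, green, blue), "mtx" (3x3 intrinsics, pixels), "R" (3x3) and "t" (3): a world point X has camera coordinates R X + t; the wrist camera has in their place "T_tool_cam" (4x4, takes a point from camera to tool coordinates, whose origin is the TCP and whose axes are the tool frame's). Camera axes: x right, y down, z forward; pixel columns grow to the right and rows downward; lengths in m; the calibration is good to about 2 mm. A picture is of the moment at which its call begins: read the wrist's pose just before it. There is no depth.
- r.finish_job(): hands the job in, once; it reports no verdict.
The state is a dict: "clock": time; "q": joint angles; "qd": joint speeds; "joint_torque": joint torques, N m; "tool_pos": TCP position; "eef_rot": TCP orientation; "contact_force": force on the tool from outside, world axes, zero at the start; "moment": the same for the moment, N m; "opening": opening from 0.0 (shut) to 1.0 (fully open).
Only numpy, scipy, OpenCV 4.12 (cv2) and the standard library are available. Lean on these libraries where they do the work, as an engineer would, in place of code of your own. Each camera call takes 0.05 s, during which the arm holds its last target. There are 200 camera calls.

## Working session

There is one attempt and no reset: what is moved stays moved. The work goes in short steps, Python scripts to look and compute and a shell command to move; the robot and the scene stay as the last step left them, time stands still between calls to the robot, and variables do not carry over. Pictures are saved under pics/ and viewed, about 8 in all and at most 12, crops included, and the job is handed in when it is done.

```bash
mkdir -p pics; ls
python3 - <<'E'
from plant import r
import cv2,json
s=r.get_state();print({k:s[k] for k in('clock','tool_pos','eef_rot','opening','contact_force')})
for n in('scene','top'):
    c=r.snapshot(n);cv2.imwrite(f'pics/{n}0.png',c['image'][:,:,::-1])
    print(n,c['mtx'],c['R'],c['t'])
E
```

```text
pics
{'clock': 0.0, 'tool_pos': array([0.23499614, 0.57846777, 0.24591741]), 'eef_rot': array([ 8.29524888e-01,  5.58468988e-01, -7.19701174e-04,  5.76129946e-04]), 'opening': 0.9972729374058945, 'contact_force': array([ 0.03782672, -0.05336176,  0.92499138])}
scene [[576.11211243   0.         325.55034729]
 [  0.         576.11211243 233.5228734 ]
 [  0.           0.           1.        ]] [[-0.36393578 -0.93141044  0.00503277]
 [-0.88538813  0.34426539 -0.3123607 ]
 [ 0.28920341 -0.11813519 -0.94995024]] [0.13543749 0.54743046 0.90920988]
top [[463.7650218    0.         322.51192051]
 [  0.         463.7650218  236.66043792]
 [  0.           0.           1.        ]] [[ 0.01664779 -0.99985934 -0.00203934]
 [-0.99153832 -0.01624655 -0.1287937 ]
 [ 0.12874245  0.00416622 -0.99166931]] [-0.09037138  0.56823837  0.75343437]
```

View pics/scene0.png

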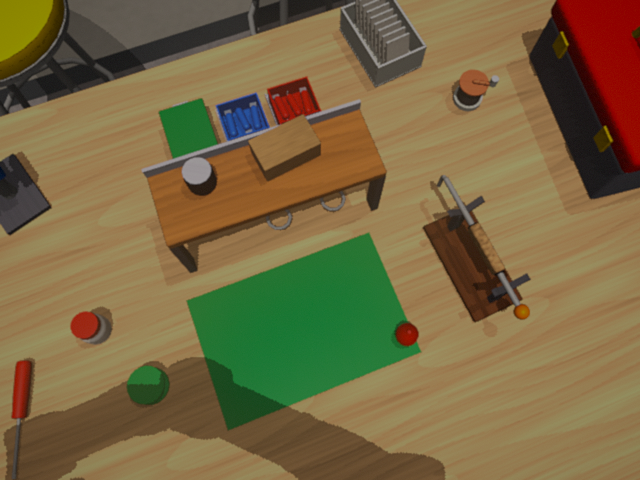

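View pics/top0.png

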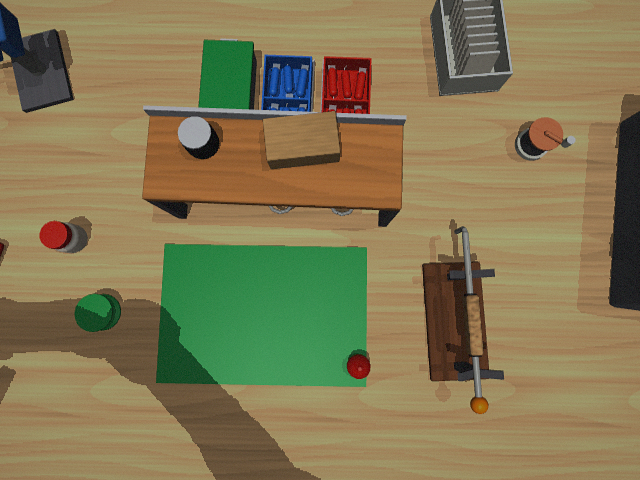

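The scene view shows the rod at right: ball (522,312), bend about (442,180). The red eye is near (333,203) and the blue eye near (280,222). In the top view the ledge's front edge runs from (143,198) to (403,209), and the red tray's rear edge lies between (323,57) and (371,57).

```bash
cat > h.py <<'E'
import numpy as np,cv2
from plant import r
def ray(c,uv):
    d=c['R'].T@np.linalg.inv(c['mtx'])@np.array([*uv,1.]);return -c['R'].T@c['t'],d
def plane(c,uv,z):
    o,d=ray(c,uv);return o+d*(z-o[2])/d[2]
def tri(rs):
    A=0;b=0
    for o,d in rs:
        d=d/np.linalg.norm(d);P=np.eye(3)-np.outer(d,d);A=A+P;b=b+P@o
    return np.linalg.solve(A,b)
def blob(im,lo,hi,roi):
    m=cv2.inRange(cv2.cvtColor(im,cv2.COLOR_RGB2HSV),lo,hi);x0,y0,x1,y1=roi
    k=np.zeros_like(m);k[y0:y1,x0:x1]=m[y0:y1,x0:x1]
    n,_,s,c=cv2.connectedComponentsWithStats(k);i=1+s[1:,4].argmax();return c[i],s[i]
E
python3 - <<'E'
from h import *
np.set_printoptions(precision=4,suppress=True)
S=r.snapshot('scene');T=r.snapshot('top')
bs=blob(S['image'],(8,180,150),(22,255,255),(500,290,545,330));bt=blob(T['image'],(8,180,150),(22,255,255),(460,390,500,420))
print('ball',bs,bt,tri([ray(S,bs[0]),ray(T,bt[0])]),plane(T,bt[0],.1))
for n,p in dict(bend=(465,229),h1=(473,295),h2=(476,355)).items(): print(n,plane(T,p,.1))
for n,p in dict(bend=(442,178),h1=(476,222),h2=(502,271)).items(): print('S',n,plane(S,p,.1))
print('ledge top',plane(T,(143,198),.173),plane(T,(403,209),.173))
print('ledge S',plane(S,(172,246),.173),plane(S,(385,171),.173))
print('redrear',plane(T,(323,57),.05),plane(T,(371,57),.05))
print('redrear S',plane(S,(267,88),.05),plane(S,(308,77),.05))
for z in (.05,): print('bluerear',plane(T,(263,55),z),plane(T,(312,56),z))
cv2.imwrite('pics/a.png',np.hstack([cv2.resize(S['image'][160:260,240:400],(800,500),interpolation=2)])[:,:,::-1])
E
```

```text
ball (array([523.0172, 311.3707]), array([517, 306,  13,  12, 116], dtype=int32)) (array([480.3867, 406.4133]), array([474, 400,  14,  14, 150], dtype=int32)) [ 0.3127 -0.317   0.115 ] [ 0.3096 -0.3213  0.1   ]
bend [ 0.5772 -0.3045  0.1   ]
h1 [ 0.4747 -0.3144  0.1   ]
h2 [ 0.3845 -0.3167  0.1   ]
S bend [ 0.577  -0.3001  0.1   ]
S h1 [ 0.481  -0.3199  0.1   ]
S h2 [ 0.3869 -0.3223  0.1   ]
ledge top [0.6033 0.1749 0.173 ] [ 0.5934 -0.195   0.173 ]
ledge S [0.6009 0.1687 0.173 ] [ 0.5981 -0.1915  0.173 ]
redrear [ 0.8874 -0.0766  0.05  ] [ 0.8887 -0.1612  0.05  ]
redrear S [ 0.8918 -0.0796  0.05  ] [ 0.8861 -0.1634  0.05  ]
bluerear [0.8895 0.0294 0.05  ] [ 0.8889 -0.0571  0.05  ]
```

View pics/a.png

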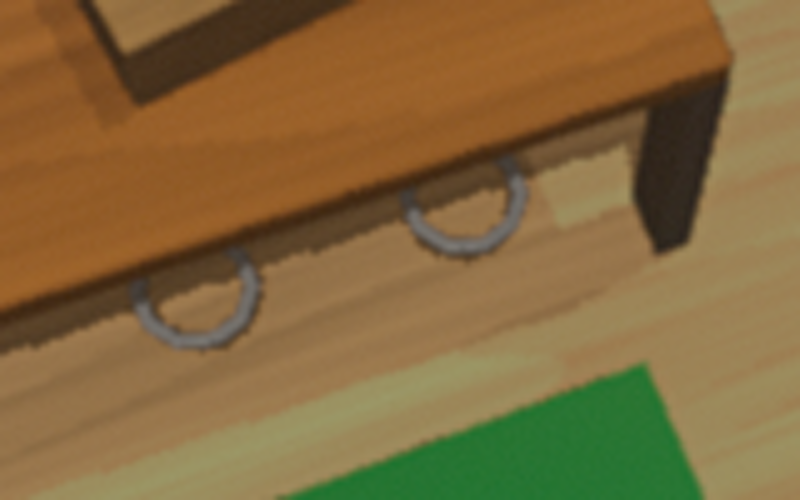

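The crop shows the red eye's outer sides at about (321,199) and (345,199) in the scene image and its front at (333,210). The blue eye is about 50 px to the left. I'll set out, with a waypoint to avoid the base.

```bash
cat >> h.py <<'E'
from scipy.spatial.transform import Rotation as Ro
def go(p,yaw):
    "shift & turn, tool axes, to TCP p with tool down, jaw x axis at world yaw (deg)"
    s=r.get_state();R=Ro.from_quat(s['eef_rot']);y=np.radians(yaw)
    G=Ro.from_matrix(np.array([[np.cos(y),np.sin(y),0],[np.sin(y),-np.cos(y),0],[0,0,-1]]).T)
    print('turn',np.round((R.inv()*G).as_rotvec(),3),'shift',np.round(R.inv().apply(np.array(p)-s['tool_pos']),4),'at',np.round(s['tool_pos'],4))
E
python3 -c "
from h import *
S=r.snapshot('scene')
for p in [(321,199),(345,199),(333,210)]: print(plane(S,p,.045).round(4))
go((.48,.15,.25),90)"
python3 -m pendant '[[[0,0,-0.4],[-0.306,0.389,0],1],[[0,0,-0.4],[-0.306,0.389,0],1],[[0,0,-0.4],[-0.306,0.389,0],1],[[0,0,-0.4],[-0.306,0.389,0],1],[[0,0,-0.4],[-0.306,0.389,0],1],[[0,0,-0.4],[-0.306,0.389,0],1],[[0,0,-0.4],[-0.306,0.389,0],1],[[0,0,-0.4],[-0.306,0.389,0],1],[[0,0,-0.4],[-0.306,0.389,0],1],[[0,0,-0.4],[-0.306,0.389,0],1]]'
python3 -c "
from h import *
go((.43,-.317,.25),93)"
```

```text
[ 0.6376 -0.0945  0.045 ]
[ 0.6215 -0.1357  0.045 ]
[ 0.6094 -0.1071  0.045 ]
turn [-0.     0.001 -0.386] shift [-0.3052  0.3883 -0.0034] at [0.2351 0.5788 0.2464]
clock: 1.25
tool_pos: [0.4815, 0.1466, 0.2468]
eef_rot: [0.703, 0.712, -0.0, 0.0]
contact_force: [0.7, 0.0, 1.0]
opening: 1.0
turn [ 0.     0.    -0.039] shift [-0.4629 -0.0574 -0.0031] at [0.4815 0.1466 0.2468]
```

```bash
python3 -m pendant '[[[0,0,-0.04],[-0.463,-0.057,-0.003],1],[[0,0,-0.04],[-0.463,-0.057,-0.003],1],[[0,0,-0.04],[-0.463,-0.057,-0.003],1],[[0,0,-0.04],[-0.463,-0.057,-0.003],1],[[0,0,-0.04],[-0.463,-0.057,-0.003],1],[[0,0,-0.04],[-0.463,-0.057,-0.003],1],[[0,0,-0.04],[-0.463,-0.057,-0.003],1],[[0,0,-0.04],[-0.463,-0.057,-0.003],1],[[0,0,-0.04],[-0.463,-0.057,-0.003],1],[[0,0,-0.04],[-0.463,-0.057,-0.003],1]]'
python3 -m pendant '[[[0,0,0],[0,0,0],1],[[0,0,0],[0,0,0],1]]' | head -2
cat >> h.py <<'E'
def wrist():
    s=r.get_state();c=r.snapshot('wrist')
    A=np.eye(4);A[:3,:3]=Ro.from_quat(s['eef_rot']).as_matrix();A[:3,3]=s['tool_pos']
    M=np.linalg.inv(A@c['T_tool_cam']);return dict(image=c['image'],mtx=c['mtx'],R=M[:3,:3],t=M[:3,3])
E
python3 - <<'E'
from h import *
import pickle
c=wrist();pickle.dump(c,open('w1.pkl','wb'));print('cam',-c['R'].T@c['t'],c['R'])
cv2.imwrite('pics/w1.png',c['image'][:,:,::-1])
E
```

```text
clock: 2.25
tool_pos: [0.4278, -0.3211, 0.2493]
eef_rot: [0.691, 0.723, -0.001, 0.001]
contact_force: [-0.1, -0.5, 0.0]
opening: 1.0
clock: 2.45
tool_pos: [0.4302, -0.3135, 0.2496]
cam [ 0.34964338 -0.31815354  0.38725287] [[-5.46579356e-02  9.98504880e-01  7.17992289e-04]
 [ 9.48377014e-01  5.16889479e-02  3.12904604e-01]
 [ 3.12399662e-01  1.77836471e-02 -9.49784288e-01]]
```

View pics/w1.png

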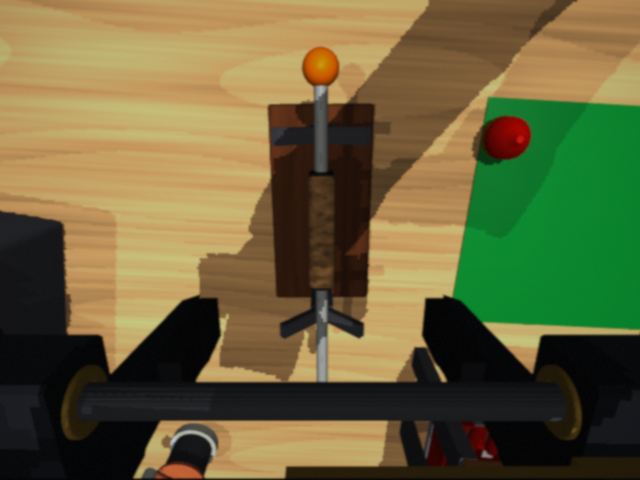

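The wrist view shows the rod running vertically at u≈321: ball (321,67), cork from v≈172 to 290, fork below it.

Run:
```python
from h import *
import pickle
c=pickle.load(open('w1.pkl','rb'))
a=plane(c,(321,173),.11);b=plane(c,(321.5,290),.11);f=plane(c,(322.5,380),.105);ball=plane(c,(320.5,67),.1)
print(a,b,np.linalg.norm(b-a),ball,f)
print('mid',(a+b)/2,'yaw',np.degrees(np.arctan2(*(f-ball)[1::-1])),np.degrees(np.arctan2(*(b-a)[1::-1])))
m=((a+b)/2+.0*(b-a))
u=(f-ball)/np.linalg.norm(f-ball);g=m+u*.02
go((g[0],g[1],.089),90+np.degrees(np.arctan2(u[1],u[0])))
```

```text
[ 0.38709887 -0.3158738   0.11      ] [ 0.47997386 -0.31038532  0.11      ] 0.09303701621911822 [ 0.31590697 -0.32011106  0.1       ] [ 0.56985061 -0.30452525  0.105     ]
mid [ 0.43353636 -0.31312956  0.11      ] yaw 3.512125599713363 3.381981976175832
turn [ 0.    -0.001 -0.005] shift [-0.0008  0.0229  0.1607] at [ 0.4305 -0.3127  0.2497]
```

```bash
python3 -m pendant '[[[0,0,-0.005],[0,0.023,0.03],1],[[0,0,-0.005],[0,0.023,0.06],1],[[0,0,-0.005],[0,0.023,0.09],1],[[0,0,-0.005],[0,0.023,0.115],1],[[0,0,-0.005],[0,0.023,0.135],1],[[0,0,-0.005],[0,0.023,0.15],1],[[0,0,-0.005],[0,0.023,0.16],1],[[0,0,-0.005],[0,0.023,0.16],1],[[0,0,-0.005],[0,0.023,0.16],1]]'
python3 -m pendant '[[[0,0,0],[0,0,0],0],[[0,0,0],[0,0,0],0],[[0,0,0],[0,0,0],0],[[0,0,0],[0,0,0],0],[[0,0,0],[0,0,0],0],[[0,0,0],[0,0,0],0],[[0,0,0],[0,0,0],0],[[0,0,0],[0,0,0],0]]' 45
```

```text
clock: 3.4
tool_pos: [0.4537, -0.3125, 0.0902]
eef_rot: [0.685, 0.728, 0.0, 0.0]
contact_force: [-0.1, -0.0, 0.9]
opening: 0.998
clock: 4.2
tool_pos: [0.453, -0.3133, 0.0896]
eef_rot: [0.686, 0.728, 0.0, -0.0]
contact_force: [-0.4, 0.4, 0.2]
opening: 0.292
```

```bash
python3 -m pendant '[[[0,0,0],[0,0,0],0],[[0,0,0],[0,0,0],0],[[0,0,0],[0,0,0],0],[[0,0,0],[0,0,0],0]]' 45
python3 -m pendant '[[[0,0,0],[0,0,-0.01],0],[[0,0,0],[0,0,-0.025],0],[[0,0,0],[0,0,-0.04],0],[[0,0,0],[0,0,-0.05],0],[[0,0,0],[0,0,-0.05],0],[[0,0,0],[0,0,-0.05],0]]'
python3 -c "
from h import *
print(r.get_state()['moment'])
go((.415,-.30,.14),90)
go((.415,-.11,.14),90)
for n in ('scene','top'):
  c=r.snapshot(n); cv2.imwrite(f'pics/{n}b.png',c['image'][:,:,::-1])
S=cv2.imread('pics/sceneb.png')[120:340,380:600];T=cv2.imread('pics/topb.png')[200:420,400:620]
cv2.imwrite('pics/b.png',cv2.resize(np.hstack([S,T]),(800,400)))"
```

```text
clock: 4.6
tool_pos: [0.453, -0.3125, 0.0896]
eef_rot: [0.686, 0.728, 0.0, -0.0]
contact_force: [-0.3, 3.9, 0.1]
opening: 0.223
clock: 5.2
tool_pos: [0.4528, -0.3137, 0.1397]
eef_rot: [0.686, 0.728, -0.0, 0.0]
contact_force: [0.5, -0.2, -1.9]
opening: 0.226
[ 0.09197614 -0.00279799  0.01462802]
turn [0.    0.    0.059] shift [ 0.0159 -0.0369 -0.0003] at [ 0.4528 -0.3137  0.1397]
turn [0.    0.    0.059] shift [ 0.2056 -0.0258 -0.0003] at [ 0.4528 -0.3137  0.1397]
```

View pics/b.png

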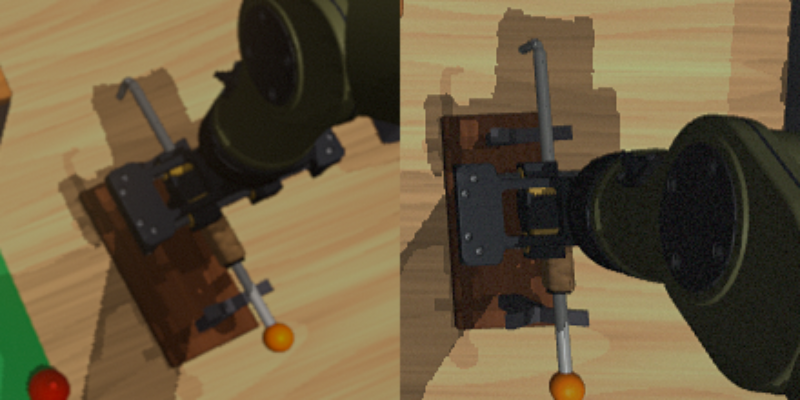

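The rod is held level with a 19.9 mm opening, and it is clear of the forks. Next: traverse to in front of the red eye.

```bash
python3 -m pendant '[[[0,0,0.01],[0.01,-0.02,0],0],[[0,0,0.02],[0.03,-0.021,0],0],[[0,0,0.03],[0.055,-0.021,0],0],[[0,0,0.04],[0.08,-0.021,0],0],[[0,0,0.05],[0.11,-0.021,0],0],[[0,0,0.059],[0.14,-0.021,0],0],[[0,0,0.059],[0.165,-0.021,0],0],[[0,0,0.059],[0.185,-0.021,0],0],[[0,0,0.059],[0.198,-0.021,0],0],[[0,0,0.059],[0.198,-0.021,0],0]]'
python3 -c "
from h import *
for n in ('scene','top'):
  c=r.snapshot(n); cv2.imwrite(f'pics/{n}c.png',c['image'][:,:,::-1])
S=cv2.imread('pics/scenec.png')[130:330,220:420];T=cv2.imread('pics/topc.png')[130:330,240:440]
cv2.imwrite('pics/c.png',cv2.resize(np.hstack([S,T]),(800,400),interpolation=2))"
```

```text
clock: 6.3
tool_pos: [0.4203, -0.1148, 0.1394]
eef_rot: [0.706, 0.709, 0.0, -0.001]
contact_force: [0.5, -0.3, -1.8]
opening: 0.226
```

View pics/c.png

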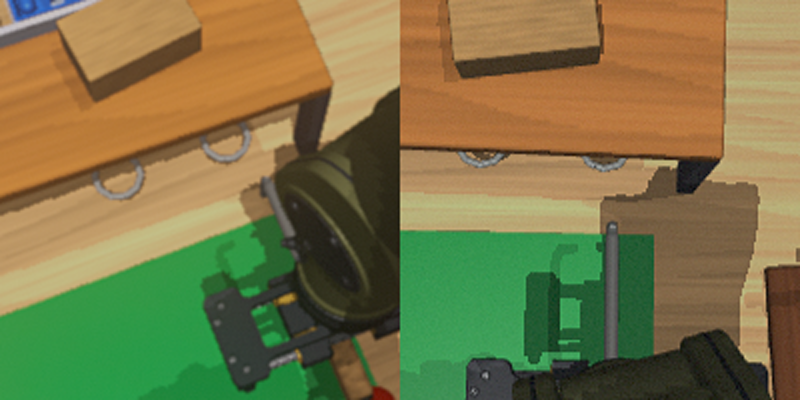

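Top crop: hook bend at full-image pixel (346.5,243), red eye at u≈342 with its front at v≈214.5. Scene crop: eye front at about (334,210), bend at (354,221).

Run:
```python
from h import *
S=r.snapshot('scene');T=r.snapshot('top')
print('bend T',plane(T,(346.5,243),.152),'S',plane(S,(354,220),.152), 'tri',tri([ray(T,(346.5,243)),ray(S,(354,220))]))
print('eye front T',plane(T,(342,215),.045),'S',plane(S,(333,210.5),.045))
print('blue eye front T',plane(T,(281,212.5),.045),'S',plane(S,(280,230),.045))
print('ledge bottom front T',plane(T,(602,209),.155)*0+plane(T,(401.5,209),.173),plane(T,(242,203),.173),'S',plane(S,(384,176),.173),plane(S,(221,231),.173))
print(r.get_state()['tool_pos'])
```

```text
bend T [ 0.54597962 -0.11639354  0.152     ] S [ 0.54434503 -0.11608605  0.152     ] tri [ 0.54653367 -0.11698182  0.14557618]
eye front T [ 0.60614257 -0.11343271  0.045     ] S [ 0.6085255 -0.1067662  0.045    ]
blue eye front T [ 0.60876135 -0.00987244  0.045     ] S [ 0.60826123 -0.00349586  0.045     ]
ledge bottom front T [ 0.59332366 -0.19285151  0.173     ] [0.59830687 0.03365423 0.173     ] S [ 0.59048136 -0.18651383  0.173     ] [0.59669387 0.08987987 0.173     ]
[ 0.42028115 -0.11800593  0.13950447]
```

Estimates: eye at about (0.631, -0.113), ledge front about x=0.595 there, shank at about (0.549, -0.1165). So first down 35 mm, then in 82 mm with y +3 mm, then down 37 mm.

```bash
python3 -m pendant '[[[0,0,0],[0,0,0.012],0],[[0,0,0],[0.003,0,0.025],0],[[0,0,0],[0.003,0,0.035],0],[[0,0,0],[0.003,0.015,0.035],0],[[0,0,0],[0.003,0.03,0.035],0],[[0,0,0],[0.003,0.045,0.035],0],[[0,0,0],[0.003,0.06,0.035],0],[[0,0,0],[0.003,0.073,0.035],0],[[0,0,0],[0.003,0.082,0.035],0],[[0,0,0],[0.003,0.082,0.035],0]]'
python3 -c "
from h import *
for n in ('scene','top'):
  c=r.snapshot(n); cv2.imwrite(f'pics/{n}d.png',c['image'][:,:,::-1])
S=cv2.imread('pics/scened.png')[130:270,260:400];T=cv2.imread('pics/topd.png')[150:290,270:410]
cv2.imwrite('pics/d.png',cv2.resize(np.hstack([S,T]),(800,400),interpolation=2))"
```

```text
clock: 7.5
tool_pos: [0.5036, -0.1146, 0.1046]
eef_rot: [0.707, 0.707, 0.001, 0.001]
contact_force: [-0.5, -0.5, -2.6]
opening: 0.221
```

View pics/d.png

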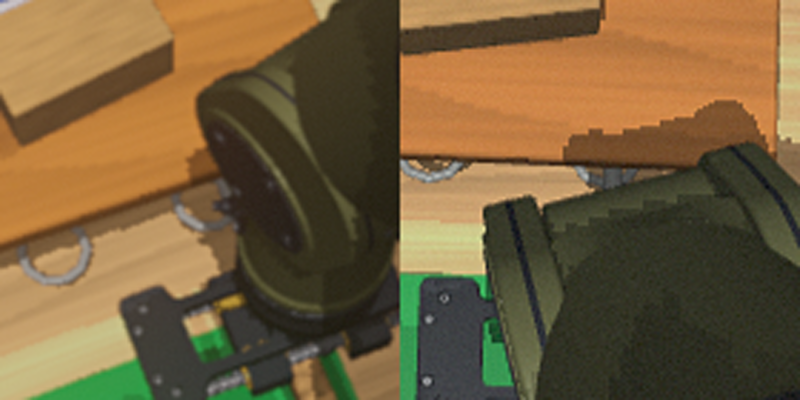

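Run:
```python
from h import *
T=r.snapshot('top')
im=T['image'][202:222,325:362]
cv2.imwrite('pics/e.png',cv2.resize(im,(740,400),interpolation=0)[:,:,::-1])
for u in(341,343.5,346): print(plane(T,(u,211),.1155).round(4))
for u in (331,342,352.3): print(plane(T,(u,208),.045).round(4))
```

```text
[ 0.5998 -0.1092  0.1155]
[ 0.5999 -0.113   0.1155]
[ 0.5999 -0.1169  0.1155]
[ 0.6179 -0.0946  0.045 ]
[ 0.6182 -0.1133  0.045 ]
[ 0.6185 -0.1308  0.045 ]
```

View pics/e.png

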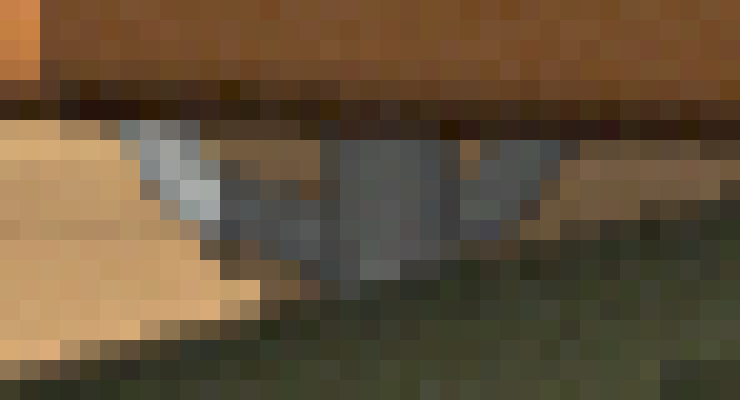

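Rod centre is at u≈344 (y=-0.114) and ring centre at u≈342.6 (y=-0.114), so they are aligned. Lowering into the eye.

```bash
python3 -m pendant '[[[0,0,0],[0,0,0.008],0],[[0,0,0],[0,0,0.014],0],[[0,0,0],[0,0,0.02],0],[[0,0,0],[0,0,0.026],0],[[0,0,0],[0,0,0.032],0],[[0,0,0],[0,0,0.037],0],[[0,0,0],[0,0,0.037],0],[[0,0,0],[0,0,0.037],0]]'
python3 -m pendant '[[[0,0,0],[0,-0.004,0],0],[[0,0,0],[0,-0.008,0],0],[[0,0,0],[0,-0.012,0],0],[[0,0,0],[0,-0.016,0],0],[[0,0,0],[0,-0.02,0],0],[[0,0,0],[0,-0.025,0],0]]'
```

```text
clock: 8.45
tool_pos: [0.5023, -0.1138, 0.0676]
eef_rot: [0.707, 0.707, -0.0, -0.0]
contact_force: [-0.6, 0.1, -2.4]
opening: 0.224
clock: 9.05
tool_pos: [0.4781, -0.1138, 0.0679]
eef_rot: [0.707, 0.707, 0.001, 0.001]
contact_force: [2.1, -0.3, -3.7]
opening: 0.222
```

The +2 N along x matches the tray's friction, so the hook has caught. Pulling another 60 mm.

```bash
python3 -m pendant '[[[0,0,0],[0,-0.006,0],0],[[0,0,0],[0,-0.013,0],0],[[0,0,0],[0,-0.02,0],0],[[0,0,0],[0,-0.028,0],0],[[0,0,0],[0,-0.036,0],0],[[0,0,0],[0.001,-0.044,0],0],[[0,0,0],[0.001,-0.05,0],0],[[0,0,0],[0.001,-0.056,0],0],[[0,0,0],[0.001,-0.06,0],0],[[0,0,0],[0.001,-0.06,0],0]]'
python3 -c "
from h import *
for n in ('scene','top'):
  c=r.snapshot(n); cv2.imwrite(f'pics/{n}f.png',c['image'][:,:,::-1])
S=cv2.imread('pics/scenef.png')[60:260,220:420];T=cv2.imread('pics/topf.png')[50:250,220:420]
cv2.imwrite('pics/f.png',cv2.resize(np.hstack([S,T]),(800,400),interpolation=2))"
```

```text
clock: 10.05
tool_pos: [0.4161, -0.1129, 0.0677]
eef_rot: [0.707, 0.707, -0.001, -0.001]
contact_force: [-0.0, 0.6, -2.4]
opening: 0.223
```

View pics/f.png

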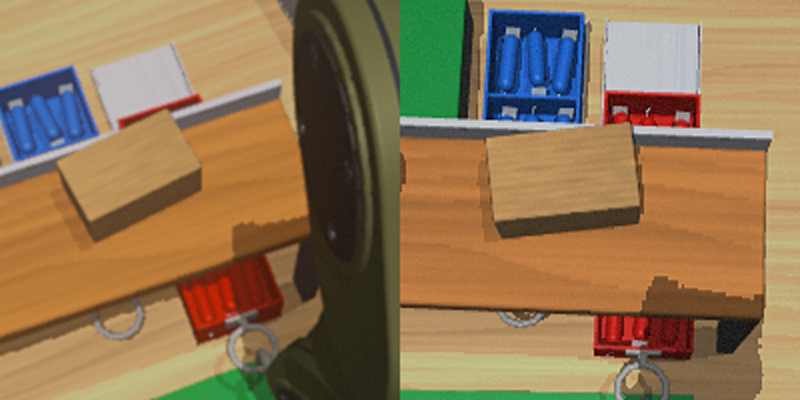

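The red tray has followed: its eye is well in front of the ledge with the hook tip inside it, and the blue tray's rear edge looks unchanged. Lifting the hook straight out, then measuring.

```bash
python3 -m pendant '[[[0,0,0],[0,0.002,-0.006],0],[[0,0,0],[0,0.004,-0.014],0],[[0,0,0],[0,0.004,-0.022],0],[[0,0,0],[0,0.004,-0.032],0],[[0,0,0],[0,0.004,-0.044],0],[[0,0,0],[0,0.004,-0.056],0],[[0,0,0],[0,0.004,-0.066],0],[[0,0,0],[0,0.004,-0.073],0],[[0,0,0],[0,0.004,-0.073],0],[[0,0,0],[0,0.004,-0.073],0]]'
python3 -c "
from h import *
T=r.snapshot('top');print('eye',plane(T,(340.5,242.5),.045),'blue rear',plane(T,(263,55.5),.05),plane(T,(312,56.5),.05))
go((.453,-.313,.14),93.4)"
```

```text
clock: 11.15
tool_pos: [0.4212, -0.113, 0.1407]
eef_rot: [0.707, 0.707, -0.0, -0.0]
contact_force: [-0.2, 0.2, -2.1]
opening: 0.219
eye [ 0.55915888 -0.11143687  0.045     ] blue rear [0.88851739 0.02933778 0.05      ] [ 0.88798705 -0.05715867  0.05      ]
turn [-0.001 -0.    -0.059] shift [-0.2001  0.0319  0.0005] at [ 0.421  -0.1129  0.1405]
```

Eye is about 36 mm in front of the ledge and the blue tray is unmoved. Returning over the rest.

```bash
python3 -m pendant '[[[0,0,-0.01],[-0.012,0,0],0],[[0,0,-0.02],[-0.03,0,0],0],[[0,0,-0.03],[-0.055,0,0],0],[[0,0,-0.04],[-0.085,0,0],0],[[0,0,-0.05],[-0.115,0.005,0],0],[[0,0,-0.059],[-0.145,0.012,0],0],[[0,0,-0.059],[-0.17,0.02,0],0],[[0,0,-0.059],[-0.19,0.028,0],0],[[0,0,-0.059],[-0.2,0.032,0],0],[[0,0,-0.059],[-0.2,0.032,0],0]]'
python3 -m pendant '[[[0,0,0],[0,0,0],0],[[0,0,0],[0,0,0],0]]' | head -1
python3 -c "
from h import *
go((.453,-.313,.09),93.4)
S=r.snapshot('scene');T=r.snapshot('top')
P=cv2.imread('pics/topb.png')
for n,im in(('now',T['image']),('lifted',P[:,:,::-1].copy())): print(n,blob(im,(8,180,150),(22,255,255),(440,370,520,440))[0])
cv2.imwrite('pics/g.png',cv2.resize(np.hstack([P[200:420,400:620],T['image'][200:420,400:620,::-1]]),(800,400)))"
```

```text
clock: 12.2
tool_pos: [0.4532, -0.3139, 0.14]
eef_rot: [0.687, 0.727, -0.0, -0.0]
contact_force: [-0.0, -0.5, -1.6]
opening: 0.218
clock: 12.4
turn [-0.001 -0.001  0.002] shift [-0.002  -0.      0.0505] at [ 0.453  -0.3111  0.1405]
now [492.04301075 414.74731183]
lifted [493.01639344 414.99453552]
```

View pics/g.png

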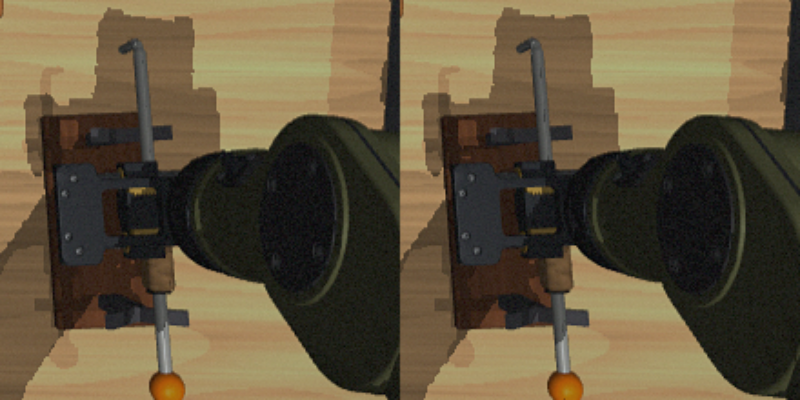

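The held rod matches the pose just after lift-off to within about 1 px. Lowering 50 mm into the forks and releasing.

```bash
python3 -m pendant '[[[0,0,0],[-0.001,0,0.01],0],[[0,0,0],[-0.001,0,0.02],0],[[0,0,0],[-0.001,0,0.03],0],[[0,0,0],[-0.001,0,0.036],0],[[0,0,0],[-0.001,0,0.042],0],[[0,0,0],[-0.001,0,0.046],0],[[0,0,0],[-0.001,0,0.05],0],[[0,0,0],[-0.001,0,0.05],0],[[0,0,0],[-0.001,0,0.05],0]]'
python3 -m pendant '[[[0,0,0],[0,0,0],0.4],[[0,0,0],[0,0,0],0.5],[[0,0,0],[0,0,0],0.7],[[0,0,0],[0,0,0],1],[[0,0,0],[0,0,0],1],[[0,0,0],[0,0,0],1],[[0,0,0],[0,0,0],1],[[0,0,0],[0,0,0],1],[[0,0,0],[0,0,0],1],[[0,0,0],[0,0,0],1]]'
```

```text
clock: 13.4
tool_pos: [0.4535, -0.3136, 0.0907]
eef_rot: [0.686, 0.728, 0.0, -0.0]
contact_force: [-0.3, 1.5, -1.5]
opening: 0.221
clock: 14.4
tool_pos: [0.4534, -0.3139, 0.0907]
eef_rot: [0.686, 0.728, 0.0, -0.0]
contact_force: [-0.5, -0.4, 0.8]
opening: 1.0
```

```bash
python3 -m pendant '[[[0,0,0],[0,0,-0.015],1],[[0,0,0],[0,0,-0.035],1],[[0,0,0],[0,0,-0.06],1],[[0,0,0],[0,0,-0.09],1],[[0,0,0],[0,0,-0.12],1],[[0,0,0],[0,0,-0.145],1],[[0,0,0],[0,-0.023,-0.16],1],[[0,0,0],[0,-0.023,-0.16],1],[[0,0,0],[0,-0.023,-0.16],1],[[0,0,0],[0,-0.023,-0.16],1]]'
python3 - <<'E'
from h import *
c=wrist();cv2.imwrite('pics/w2.png',c['image'][:,:,::-1])
b=blob(c['image'],(8,180,150),(22,255,255),(270,30,370,110))[0];print('ball',b,plane(c,b,.1))
T=r.snapshot('top');cv2.imwrite('pics/top9.png',T['image'][:,:,::-1])
cv2.imwrite('pics/z.png',np.hstack([cv2.resize(c['image'],(400,300)),cv2.resize(T['image'],(400,300))])[:,:,::-1])
E
```

```text
clock: 15.4
tool_pos: [0.4308, -0.3149, 0.2499]
eef_rot: [0.686, 0.728, 0.0, -0.0]
contact_force: [0.3, 0.2, 0.6]
opening: 1.0
ball [323.42808989  63.2       ] [ 0.31396947 -0.32024163  0.1       ]
```

View pics/z.png

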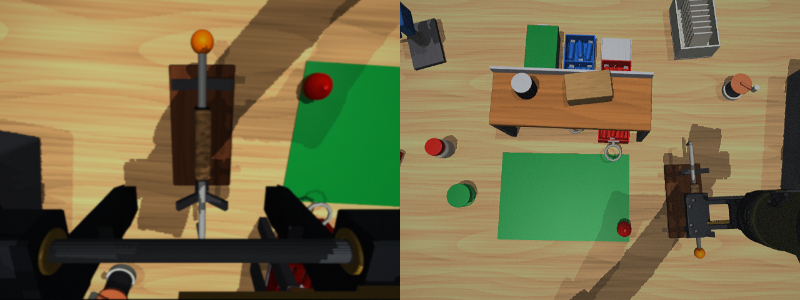

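The rod lies in both forks. Its ball is at (0.314, -0.320), against (0.316, -0.320) at the start. The red eye is out, the blue tray is in place and the gripper is clear, so I'm handing in.

```bash
python3 -c "
from plant import r
print(r.finish_job())"
```

```text
the job is handed in; nothing more can be done
None
```

The red tray is pulled out, the rod is back in both forks of its rest, and I handed the job in after about 15.5 s of the 64 s. No verdict was reported, so what follows is from my own last checks.

- **Pull:** I took the rod by its cork, put the hook under the ledge into the red eye and drew the tray about 72 mm. A reading of about 2 N during the pull matched the tray's friction.
- **Red tray:** its eye measured about 36 mm in front of the ledge's front edge, against the 12 mm needed. That was measured just after the pull; the final picture still shows it out.
- **Rod:** its ball is within about 2 mm of where it started, and it looks level in both forks. I did not measure the tilt as a number.
- **Blue tray:** its rear edge measured within about 1 mm of its first position, well inside the 12 mm allowed.
- **Gripper:** open and 160 mm above the rod. Contact forces at the checks stayed near 4 N or below.

No check failed. The scene and top cameras disagreed by up to about 7 mm on the sideways position of the eye. I settled it with a close look at the hook over the eye before lowering.

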